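Shut the marked valve under the sliding cover

TASK

The film cans on the table are finished, so shut off their dry air: push the cover of the grey purge case by its ridge all the way aside to its stop, then push the marked valve handle underneath, the one that ends in a round disc, fully shut so that it lies across its pipe. Push gently with the fingertips, do not grip or lift anything, and leave the plain handle and the things on the table as they are.

Things in the scene. Friction and masses are not known exactly. Their poses are not given: they have to be found in the camera images.
- case: the purge case: grey steel box 160 (its x) x 450 (its y) x 60 mm high, fixed to the table; origin: centre of its underside. Half towards its +y: open valve bay, inside 150 mm in x, from y = 0 to +220 mm, floor 6 mm above the table. Half towards -y: closed deck 59 mm high. Guide rails on its long sides reach 68 mm high. Outlet stubs stick out 30 mm at its +x side
- cover (a joint): how far the cover has slid, m: 0 = right over the valve bay, 0.22 = at its stop over the deck; it slides along the case's -y, needs about 3 N and stays where it is left. The cover is an aluminium plate 146 x 225 x 4 mm, its top face 65 mm above the table
- cover_ridge (a point): middle of the top edge of the ridge that stands across the middle of the cover: dark steel, 90 mm long (case's x), 10 mm thick (case's y), rising 24 mm above the cover's face to 89 mm above the table; axes as the case's
- marked_handle (a joint): angle of the marked valve's handle, rad: 0 = shut (stop; it points along the case's +y, across its pipe), 1.57 = open (it points along the case's -x, along its pipe); seen from above it turns clockwise to shut. It needs about 2 N at its end, and stays where it is left
- marked_pivot (a point): point on the marked valve's vertical turning axis, at the handle's mid height, 49 mm above the table; axes as the case's. Two like brass valves stand in the bay, 95 mm apart along the case's y, pivots 35 mm to +x of its centre line; which of the two is the marked one varies. Under each handle a copper pipe runs along the case's x, its top 29 mm above the table
- marked_end (a point): centre of the round disc, 30 mm across, that ends the marked handle, 45 mm from its pivot; both handles are steel, 12 mm high (43 to 55 mm above the table), bars 10 mm wide. Its y axis points from the pivot to the end
- plain_handle (a joint): angle of the plain handle, same sense as marked_handle; it stands open and is to stay as it is
- plain_pivot (a point): point on the plain valve's turning axis, at the handle's mid height, 49 mm above the table
- plain_end (a point): point on the plain handle 45 mm from its pivot; this handle is a straight square-ended bar 52 mm long, without a disc
- can_stack: loose bystander: stack of three red-banded film cans, 136 mm across, 96 mm tall; origin under its centre
- small_can: loose bystander: one small orange-banded film can, 64 mm across, 26 mm tall; origin under its centre
- film_core: loose bystander: black plastic ring (film core), 52 mm across, 18 mm tall; origin under its centre
- mug: loose bystander: grey mug, 76 mm across, 85 mm tall; origin under its centre
- bowl: loose bystander: white bowl, 116 mm across, 55 mm tall; origin under its centre
- carton: loose bystander: small cardboard carton 50 x 100 x 36 mm; origin under its centre
- candlestick: loose bystander: brass candlestick with a white candle, foot 84 mm across, 210 mm tall; origin under its centre

How it is judged:
On the way, in this order (a step that is already met when the one before it is completed fails the run):
1. the cover is pushed all the way aside (at least 200 of its 220 mm) (value of joint cover above 0.2 m), for 0.2 s.
2. the marked handle is pushed shut (within 0.12 rad of its stop) (value of joint marked_handle below 0.12 rad), for 0.2 s.
At the end, for the whole second after the job is handed in: The cover stands at least 200 mm along its 220 mm travel, the marked handle rests within 0.12 rad of shut, the plain handle's end is within 15 mm of where it was (still open), and every loose thing is within 30 mm of where it stood (value of joint cover above 0.2 m and value of joint marked_handle below 0.12 rad and velocity of joint marked_handle between -0.05 and 0.05 rad/s and distance of plain_end from where it was at the start of the episode below 0.015 m and value of joint plain_handle above 0.8 rad and distance of each of can_stack, small_can, film_core, mug, bowl, carton, candlestick from where it was at the start of the episode below 0.03 m); the robot touches nothing.
It fails at once if the plain handle is turned noticeably (its end moved by more than 15 mm) (distance of plain_end from where it was at the start of the episode above 0.015 m).
It fails at once if a loose thing on the table is pushed, lifted or carried more than 30 mm (distance of any of can_stack, small_can, film_core, mug, bowl, carton, candlestick from where it was at the start of the episode above 0.03 m).
It fails at once if a loose thing on the table is knocked over (tilted more than 0.5 rad) (angle between any of can_stack, small_can, film_core, mug, bowl, carton, candlestick's own z axis and vertical above 0.5 rad).
It fails at once if the marked handle is gripped hard or forced (more than 40 N from the fingers) (contact force between the fingers and marked_handle above 40 N).
It fails at once if the cover is gripped hard or forced (more than 40 N from the fingers) (contact force between the fingers and cover above 40 N).
It also fails if it takes over 43 s, if anything falls off the work surface, if the arm or the gripper's body presses on something with over 40 N, if the wrist force passes 120 N, or if a joint passes its speed limit or range.

ROBOT

A 6-joint arm with a two-finger parallel gripper is mounted at the origin on the work surface. World frame = base frame: x ahead of the robot, y to its left, z up, the work surface at z = 0. Lengths are in m, angles in rad, forces in N, time in s.
With the tool pointing down it reaches from about 0.3 to 0.875 m from the base axis. Payload 4.2 kg.
Tool frame: the origin (TCP) lies midway between the tips of the shut fingers; the grasp point (between the pads) lies ctrl.grip_depth behind it (ctrl.grip_depth is the distance from the TCP to the grasp point, in m); z points along the fingers, y is the direction in which the jaws open and shut (so a half turn about z gives the same grasp; the last joint's range is limited). The gripper opens to 85 mm and grips with 20 to 120 N. Pads are 22 mm wide; open, the fingers measure 114 mm over their backs; the gripper's body (76 mm by 85 mm) begins 54 mm behind the grasp point. The pads swing forward as they close: fully open they stand 13 mm farther back than shut.
Start: joints at [-1.26, 0.32, 1.565, -0, 1.257, -0.02], TCP at [0.187, -0.544, 0.231] pointing down, gripper open.
Joint ranges: [-3.11, 3.11], [-0.84, 2.01], [0.21, 2.61], [-1.34, 4.49], [0.05, 2.63], [-2.56, 2.56]. Speed limits (rad/s): [2.57, 2.57, 3.14, 3.14, 3.14, 3.14].

INTERFACE

Orientations are given as a rotation vector (axis times angle).
In Python, from cell import ctrl, optics, job, nets gives the robot as it stands. The module is installed in compiled form; this text tells all that it offers.
- The arm moves only by the tool play_rows, never from a script. Its argument "steps" is a list of rows, each a list of 7 numbers: the shift along the tool's x, y, z in mm, then the turn, a rotation vector about the tool's x, y, z in rad, then the opening, from -1 (shut) to 1 (fully open), so that 0 is half open. A call has 1 to 8 rows; each row shifts and turns the commanded pose from where the row before left it, along the tool's axes as they then stand; what a row does not reach is not made up. A row lasts 1/10 s, in which the tool goes at most 50 mm and 8.59 degrees, less where a joint would pass 70% of its speed; a pose out of reach is approached as far as the arm can. A call is refused whole if a number of a shift passes 50 or a number of a turn 0.15, either way. A call with a gripper value outside its range is refused whole. The fingers move at their own pace and stop on an object; "grip_force" is the grip in N (left out, the last holds). Time passes only in rows, so rows that do not move let the fingers close. It gives the time, the measured TCP pose, the force and the opening at its end, in the units of the state.
- ctrl.get_obs(): the state, without advancing time (a new reading comes with each control period).
- optics.grab_frame(name): name is "scene" or "side" or "wrist"; returns (picture, depth): 420x560x3 uint8, red, green, blue; 420x560 float32, m along the optical axis (not along the pixel's ray), 0 where there is no reading.
- optics.camera_info(name): a dict with "camera_matrix" (3x3 intrinsics, pixels), "R" (3x3) and "t" (3): a world point X has camera coordinates R X + t; the wrist camera has in their place "hand_eye" (4x4, takes a point from camera to tool coordinates, whose origin is the TCP and whose axes are the flange's). Camera axes: x right, y down, z forward; pixel columns grow to the right and rows downward; lengths in m; the calibration is good to about 2 mm. The wrist camera is an equidistant fisheye: a pixel r from the principal point sees the ray r / f radians off the axis. A picture is of the moment at which its call begins: read the wrist's pose just before it. camera_info takes no time and is no camera call.
- job.hand_in(): hands the job in, once; it reports no verdict.
Trained networks look in the newest picture that a camera, given by its name, has taken for a name from the list of things; names that differ only in an ending like _2 or _b are one class to them, and where a whole thing is asked for, a point or a joint stands for the part that bears it (a point fixed in the world has none). Each returns a list of dicts, best first, with "confidence" (0 to 1); they miss things now and then, are a little off and sometimes report something else, mostly with a low value. They report only what shows in the picture. A call takes as long as a camera call.
- nets.trace(camera, query): "pixels" (420x560 bool, what is visible of it) and "box" ([left, top, right, bottom] in pixels, round what is visible of it).
The state is a dict: "t": time; "joints": joint angles; "joint_vel": joint speeds; "effort": joint torques, N m; "tcp_pos": TCP position; "tool_rot": TCP orientation; "ft_force": force on the tool from outside, world axes, zero at the start; "wrist_torque": the same for the moment, N m; "opening": opening from 0.0 (shut) to 1.0 (fully open).
Only numpy, scipy, OpenCV 4.12 (cv2) and the standard library are available. Lean on these libraries where they do the work, as an engineer would, in place of code of your own. Each camera call takes 0.05 s, during which the arm holds its last target.

## Working session

There is one attempt and no reset: what is moved stays moved. The work goes in short steps, Python scripts to look and compute and a tool call to move; the robot and the scene stay as the last step left them, time stands still between calls to the robot, and variables do not carry over. Pictures are saved under pics/ and viewed, and the job is handed in when it is done.

Besides the shell and the picture viewer there is one more tool, called after ">>>" in YAML: its name, and indented under it one key for each argument. play_rows: Moves the arm, as the interface text tells. Its arguments: {"type":"object","properties":{"steps":{"type":"array"},"grip_force":{"type":"number"}},"required":["steps"]}

```bash
mkdir -p pics; ls
cat > h.py <<'E'
import numpy as np, cv2
from cell import ctrl, optics, job, nets
from scipy.spatial.transform import Rotation as Rn
def save(p,n): cv2.imwrite('pics/'+n,cv2.cvtColor(p,cv2.COLOR_RGB2BGR))
def cloud(name,d):
    i=optics.camera_info(name);K=np.array(i['camera_matrix']);R=np.array(i['R']);t=np.array(i['t'])
    v,u=np.indices(d.shape);P=np.stack([(u-K[0,2])/K[0,0]*d,(v-K[1,2])/K[1,1]*d,d],-1)
    return (P-t)@R
E
python3 - <<'E'
from h import *
o=ctrl.get_obs();print(o,ctrl.grip_depth)
for n in('scene','side'):
    p,d=optics.grab_frame(n);save(p,n+'0.png');np.save(n+'0.npy',d);np.save(n+'0p.npy',p)
    for q in('cover','cover_ridge','case'):
        for r in nets.trace(n,q)[:2]: 
            print(n,q,r['confidence'],r['box'])
            np.save(f'm_{n}_{q}_{r["confidence"]:.2f}.npy',r['pixels'])
E
```

```text
pics
{'t': 0.0, 'joints': array([-1.25998619e+00,  3.20282717e-01,  1.56569217e+00, -3.25648066e-05,
        1.25739251e+00, -1.99785820e-02]), 'joint_vel': array([ 0.00193348,  0.00013324, -0.00103719, -0.00150219, -0.0017725 ,
       -0.00093281]), 'effort': array([ 7.71723408e-04, -4.15519488e+01, -2.34159100e+01, -2.25356007e-04,
        8.10551253e-03, -2.15552376e-05]), 'tcp_pos': array([ 0.18660893, -0.54336592,  0.23048243]), 'tool_rot': array([-3.09699067e+00, -5.16963174e-01,  4.51837737e-04]), 'ft_force': array([0.41556715, 0.53920822, 0.16871857]), 'wrist_torque': array([ 0.01764066, -0.01378431,  0.01159811]), 'opening': 0.9999339656970881} 0.0187
scene cover 0.92 [247.5, 162.3, 331.9, 214.2]
scene cover_ridge 0.97 [247.5, 160.7, 335.0, 210.0]
scene case 0.68 [178.3, 163.0, 339.5, 275.3]
side cover 0.77 [234.1, 173.2, 293.4, 222.3]
side cover_ridge 0.9 [233.5, 176.4, 290.6, 224.6]
side case 0.55 [228.2, 172.3, 320.0, 303.8]
```

View pics/scene0.png

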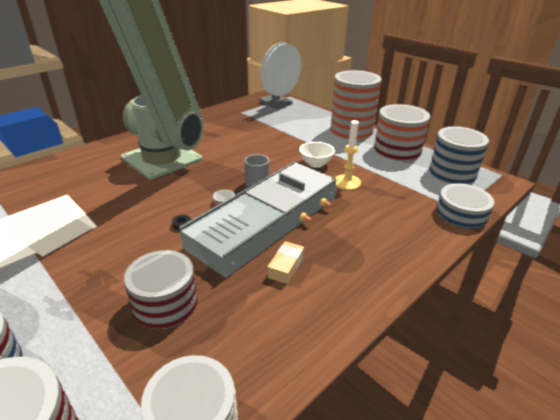

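View pics/side0.png

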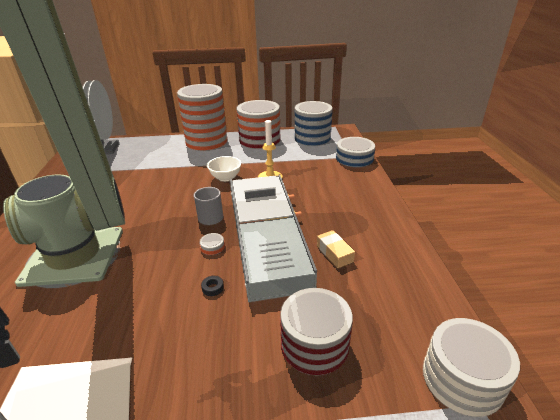

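The case lies with its covered bay at scene (295,185) / side (262,200), and the slotted deck at scene (230,230). The mug and bowl stand near the -x side and the candlestick near the +y end. Next I fit the case pose from depth.

Run:
```python
from h import *
import glob
for n in('scene','side'):
    d=np.load(n+'0.npy');p=np.load(n+'0p.npy');W=cloud(n,d)
    print(n,'cam pos',-np.array(optics.camera_info(n)['R']).T@np.array(optics.camera_info(n)['t']))
    mc=np.load(glob.glob(f'm_{n}_case_*')[0]);mk=np.load(glob.glob(f'm_{n}_cover_0*')[0]);
    m=(mc|mk)&(d>0)
    # grow by case box region, height filter
    m=cv2.dilate(m.astype(np.uint8),np.ones((7,7)))>0
    m&=(d>0)
    top=m&(W[...,2]>.052)&(W[...,2]<.072)
    q=W[top];print(len(q),'z pct',np.percentile(q[:,2],[5,25,50,75,95]).round(4))
    k=cv2.minAreaRect((q[:,:2]*1000).astype(np.float32));print('rect',k)
    rd=m&(W[...,2]>.078)&(W[...,2]<.095);r=W[rd];print('ridge',len(r),r.mean(0),r.max(0)[2])
    if len(r)>5: print(cv2.minAreaRect((r[:,:2]*1000).astype(np.float32)))
    s=W[~m&(W[...,2]>.01)&(W[...,2]<.25)&(np.hypot(W[...,0],W[...,1])>.2)&(np.hypot(W[...,0],W[...,1])<.95)]
```

```text
scene cam pos [ 1.19287848 -0.58648704  0.68297166]
6298 z pct [0.0576 0.0598 0.0616 0.0662 0.0689]
rect ((495.10504150390625, 19.3671875), (197.6576385498047, 452.21295166015625), 5.809038162231445)
ridge 145 [0.50372498 0.13035815 0.08627871] 0.09288667556162968
((500.11431884765625, 132.13397216796875), (92.76725006103516, 12.912496566772461), 4.8487019538879395)
side cam pos [ 0.49004061 -0.81838871  0.6709004 ]
6278 z pct [0.0581 0.0596 0.0609 0.0658 0.0686]
rect ((512.7134399414062, 21.136825561523438), (160.60960388183594, 454.927978515625), 5.7390971183776855)
ridge 181 [0.51114798 0.06979052 0.08719318] 0.09490828820591576
((541.8694458007812, -73.85786437988281), (88.45182800292969, 433.7823486328125), 11.138242721557617)
```

Run:
```python
from h import *
for n in('scene','side'):
    p,d=optics.grab_frame(n);W=cloud(n,d)
    for q in('mug','bowl','candlestick','small_can','film_core','carton','can_stack'):
        for r in nets.trace(n,q)[:1]:
            w=W[r['pixels']&(d>0)]; w=w[(w[:,2]>.008)&(np.abs(w[:,2])<.25)]
            print(n,q,round(r['confidence'],2),np.percentile(w,2,axis=0).round(3),np.percentile(w,98,axis=0).round(3))
c,s=np.cos(.101),np.sin(.101);C=np.array([.511,.022]);X=np.array([c,s]);Y=np.array([-s,c])
# refine: top points near rails heights in case coords
for n in('scene','side'):
    d=np.load(n+'0.npy');W=cloud(n,d);m=(W[...,2]>.054)&(W[...,2]<.072)
    a=(W[m][:,:2]-C);a=np.c_[a@X,a@Y];k=(abs(a[:,0])<.1)&(abs(a[:,1])<.27);a=a[k]
    mm=np.histogram(a[:,0],np.arange(-.1,.1,.005))[0];print(n,mm);print(np.histogram(a[:,1],np.arange(-.26,.261,.01))[0])
    b=W[(W[...,2]>.075)&(W[...,2]<.096)];ab=b[:,:2]-C;ab=np.c_[ab@X,ab@Y];k=(abs(ab[:,0])<.06)&(abs(ab[:,1]-.11)<.04);ab=ab[k]
    print('ridge',ab.min(0),ab.max(0),np.median(ab,0))
o=ctrl.get_obs();R=Rn.from_rotvec(o['tool_rot']).as_matrix();print(R.round(3),o['t'])
```

```text
scene mug 0.61 [0.313 0.096 0.017] [0.387 0.169 0.087]
scene bowl 0.67 [0.333 0.315 0.015] [0.44  0.423 0.058]
scene small_can 0.49 [ 0.335 -0.04   0.012] [0.388 0.021 0.031]
scene film_core 0.6 [ 0.349 -0.194  0.009] [ 0.454 -0.136  0.068]
scene carton 0.9 [ 0.653 -0.121  0.009] [ 0.723 -0.02   0.039]
scene can_stack 0.94 [ 0.533 -0.405  0.012] [ 0.656 -0.282  0.098]
side mug 0.7 [0.315 0.095 0.01 ] [0.386 0.169 0.087]
side bowl 0.82 [0.337 0.313 0.014] [0.438 0.423 0.057]
side candlestick 0.65 [0.521 0.326 0.013] [0.568 0.596 0.209]
side small_can 0.84 [ 0.335 -0.04   0.009] [0.394 0.017 0.03 ]
side film_core 0.76 [ 0.35  -0.185  0.008] [ 0.397 -0.138  0.021]
side carton 0.85 [ 0.649 -0.122  0.009] [ 0.72  -0.024  0.039]
side can_stack 0.55 [ 0.523 -0.407  0.013] [ 0.647 -0.284  0.098]
scene [  0   0   0   8 180 344 166 164 159 155 171 163 156 164 172 166 170 174
 170 163 185 181 167 168 189 187 188 186 190 198 208 202 197 127  59 397
 330   0   0]
[  0   0   0 191 202 192 200 191 188 177 180 174 175 162 158 173 154 157
 156 146 153 147 144 141 138 168 150 139 123 127 126 125 116 118 119 115
 136  54  49  48  61 103 109 105  92 100  99  88  35   0   0   0]
ridge [-0.04612564  0.10387548] [0.04669822 0.11787292] [0.00482842 0.10752756]
side [  0   0   0   0 174 187 207 202 204 203 204 203 188 191 189 188 192 187
 190 190 186 185 182 193 189 182 184 182 192 181 189 193 199 181 200 267
  46   0   0]
[  0   0   0 290 233 215 222 199 216 182 201 183 184 177 178 166 158 164
 157 150 151 145 143 141 134 182 133 118 129 114 124 113 108 107 107 104
 135  47  39  38  37  70  90  97  80  84  82  84  19   0   0   0]
ridge [-0.0424931  0.1002717] [0.04602784 0.11821534] [0.00140401 0.1063628 ]
[[ 0.946  0.325  0.   ]
 [ 0.325 -0.946 -0.   ]
 [-0.     0.    -1.   ]] 1.2
```

The fit is consistent across both cameras: case centre (0.511, 0.022), yaw 0.101 rad, ridge at the expected +110 mm. I move above the far side of the ridge with the fingers shut.

>>> play_rows:
  steps:
    - [26,-29,0,0,0,0,-1]
    - [26,-29,0,0,0,0,-1]
    - [26,-29,0,0,0,0,-1]
    - [26,-29,0,0,0,0,-1]
    - [26,-29,0,0,0,0,-1]
    - [26,-29,0,0,0,0,-1]
    - [26,-29,0,0,0,0,-1]
    - [26,-29,0,0,0,0,-1]

```text
t: 2.0
tcp_pos: [0.3085, -0.2554, 0.2315]
tool_rot: [3.098, 0.516, 0.001]
ft_force: [0.5, 0.2, -0.0]
opening: 0.0
```

>>> play_rows:
  steps:
    - [26,-29,0,0,0,0,-1]
    - [26,-29,0,0,0,0,-1]
    - [26,-29,0,0,0,0,-1]
    - [26,-29,0,0,0,0,-1]
    - [26,-29,0,0,0,0,-1]
    - [26,-29,0,0,0,0,-1]
    - [26,-29,0,0,0,0,-1]
    - [26,-29,0,0,0,0,-1]

```text
t: 2.8
tcp_pos: [0.4299, 0.0318, 0.2316]
tool_rot: [3.098, 0.518, 0.001]
ft_force: [1.1, -1.3, 0.3]
opening: -0.002
```

>>> play_rows:
  steps:
    - [26,-28,0,0,0,0,-1]
    - [26,-28,0,0,0,0,-1]
    - [26,-28,0,0,0,0,-1]
    - [26,-28,0,0,0,0,-1]
    - [0,0,0,0,0,-0.134,-1]
    - [0,0,0,0,0,-0.134,-1]
    - [0,0,0,0,0,-0.134,-1]
    - [0,0,0,0,0,-0.134,-1]

```text
t: 3.6
tcp_pos: [0.4915, 0.17, 0.2312]
tool_rot: [2.847, 1.328, -0.0]
ft_force: [-0.3, -0.2, -0.6]
opening: -0.005
```

>>> play_rows:
  steps:
    - [0,0,0,0,0,-0.134,-1]
    - [0,0,0,0,0,-0.134,-1]
    - [0,0,0,0,0,-0.134,-1]
    - [0,0,0,0,0,-0.134,-1]
    - [0,0,0,0,0,-0.134,-1]
    - [0,0,0,0,0,-0.134,-1]
    - [0,0,0,0,0,0,-1]

```text
t: 4.3
tcp_pos: [0.4915, 0.1698, 0.2313]
tool_rot: [2.108, 2.329, 0.0]
ft_force: [0.3, 0.4, 0.1]
opening: -0.001
```

```bash
cat > st.py <<'E'
from h import *
C=np.array([.511,.022]);c,s=np.cos(.101),np.sin(.101);X=np.array([c,s]);Y=np.array([-s,c])
def st():
    o=ctrl.get_obs();R=Rn.from_rotvec(o['tool_rot']).as_matrix();a=o['tcp_pos'][:2]-C
    print('t',o['t'],'case xy',(a@X).round(4),(a@Y).round(4),'z',o['tcp_pos'][2].round(4),'toolx yaw in case deg',np.degrees(np.arctan2(R[1,0],R[0,0])-.101).round(2),'tilt',R[2].round(3),'F',o['ft_force'].round(1),'op',round(o['opening'],3),'j',o['joints'].round(2))
    return o,R
if __name__=='__main__': st()
E
python3 st.py
python3 - <<'E'
from h import *
p,d=optics.grab_frame('scene');save(p,'s1.png')
p,d=optics.grab_frame('wrist');save(p,'w1.png')
E
```

```text
t 4.3 case xy -0.0045 0.149 z 0.2313 toolx yaw in case deg 89.93 tilt [-0.  0. -1.] F [0.3 0.4 0.1] op -0.001 j [ 0.31  0.23  1.69 -0.    1.22  0.21]
```

View pics/s1.png

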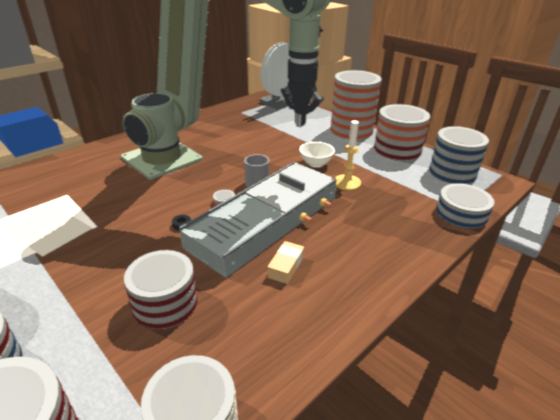

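View pics/w1.png

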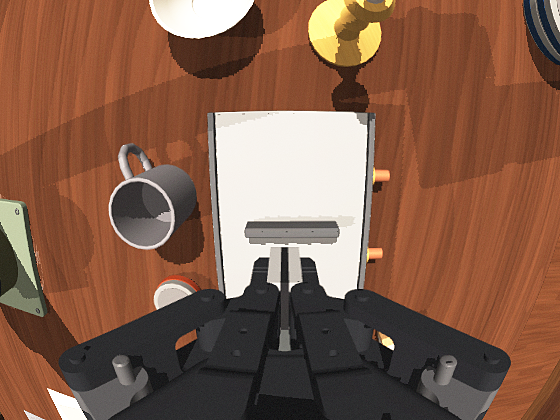

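The wrist view shows the ridge at (292,232), the candlestick base at (345,30) and the outlet stubs at (375,175) and (375,253). The fingertips at (285,250) overlap it by perspective. I check the ridge with wrist depth before descending.

```bash
cat > wr.py <<'E'
from st import *
def wcloud(d,o):
    i=optics.camera_info('wrist');K=np.array(i['camera_matrix']);H=np.array(i['hand_eye'])
    v,u=np.indices(d.shape);a=(u-K[0,2])/K[0,0];b=(v-K[1,2])/K[1,1];r=np.hypot(a,b)+1e-9
    k=np.tan(np.minimum(r,1.45))/r;P=np.stack([a*k*d,b*k*d,d],-1)
    P=P@H[:3,:3].T+H[:3,3];R=Rn.from_rotvec(o['tool_rot']).as_matrix()
    return P@R.T+o['tcp_pos']
def case(W): 
    a=W[...,:2]-C;return np.stack([a@X,a@Y,W[...,2]],-1)
E
python3 - <<'E'
from wr import *
o=ctrl.get_obs();p,d=optics.grab_frame('wrist');Q=case(wcloud(d,o))
m=(d>0)&(Q[...,2]>.083)&(Q[...,2]<.093)&(abs(Q[...,0])<.08)&(abs(Q[...,1]-.11)<.06)
q=Q[m];print(len(q),np.percentile(q,[2,50,98],axis=0).round(4))
print(Q[180,292].round(4),Q[130,292].round(4),Q[116,292],Q[232,292])
m=(d>0)&(abs(Q[...,2]-.066)<.006)&(abs(Q[...,0])<.11)&(abs(Q[...,1]-.17)<.05);print(np.percentile(Q[m],[.5,99.5],axis=0))
E
```

```text
1098 [[-0.0402  0.1066  0.0835]
 [ 0.0023  0.1124  0.0882]
 [ 0.0446  0.1166  0.0897]]
[0.0027 0.1569 0.0653] [0.0027 0.2051 0.0659] [0.00271047 0.21837274 0.06468319] [0.00226043 0.11238655 0.08916121]
[[-0.07689938  0.12041817  0.06214191]
 [ 0.0809794   0.21945185  0.06860295]]
```

>>> play_rows:
  steps:
    - [0,1,25,0,0,0,-1]
    - [0,1,25,0,0,0,-1]
    - [0,1,25,0,0,0,-1]
    - [0,1,25,0,0,0,-1]
    - [0,1,25,0,0,0,-1]
    - [0,1,19,0,0,0,-1]
    - [0,0,10,0,0,0,-1]
    - [0,0,0,0,0,0,-1]

```text
t: 5.25
tcp_pos: [0.4967, 0.1702, 0.0762]
tool_rot: [-2.108, -2.328, 0.004]
ft_force: [0.2, 0.3, -0.1]
opening: -0.0
```

>>> play_rows:
  steps:
    - [-6,0,0,0,0,0,-1]
    - [-6,0,0,0,0,0,-1]
    - [-6,0,0,0,0,0,-1]
    - [-6,0,0,0,0,0,-1]
    - [-6,0,0,0,0,0,-1]

```text
t: 5.75
tcp_pos: [0.5009, 0.1405, 0.078]
tool_rot: [2.108, 2.329, 0.003]
ft_force: [-0.4, 1.5, 1.7]
opening: 0.001
```

```bash
python3 st.py
```

```text
t 5.75 case xy 0.0019 0.1189 z 0.078 toolx yaw in case deg 89.89 tilt [ 0.001  0.002 -1.   ] F [-0.4  1.5  1.7] op 0.001 j [0.25 0.38 1.9  0.   0.85 0.15]
```

>>> play_rows:
  steps:
    - [-10,0,0,0,0,0,-1]
    - [-14,0,0,0,0,0,-1]
    - [-14,0,0,0,0,0,-1]
    - [-14,0,0,0,0,0,-1]
    - [-14,0,0,0,0,0,-1]
    - [-14,0,0,0,0,0,-1]
    - [-14,0,0,0,0,0,-1]
    - [-6,0,0,0,0,0,-1]

```text
t: 6.55
tcp_pos: [0.5105, 0.0394, 0.0772]
tool_rot: [2.109, 2.328, -0.001]
ft_force: [1.0, 2.4, 1.2]
opening: 0.002
```

```bash
python3 st.py;  python3 - <<'E'
from wr import *
o=ctrl.get_obs();p,d=optics.grab_frame('wrist');save(p,'w2.png');p,d=optics.grab_frame('scene');save(p,'s2.png')
E
```

```text
t 6.55 case xy 0.0012 0.0174 z 0.0772 toolx yaw in case deg 89.87 tilt [-0. -0. -1.] F [1.  2.4 1.2] op 0.002 j [ 0.05  0.37  1.92 -0.    0.85 -0.04]
```

View pics/s2.png

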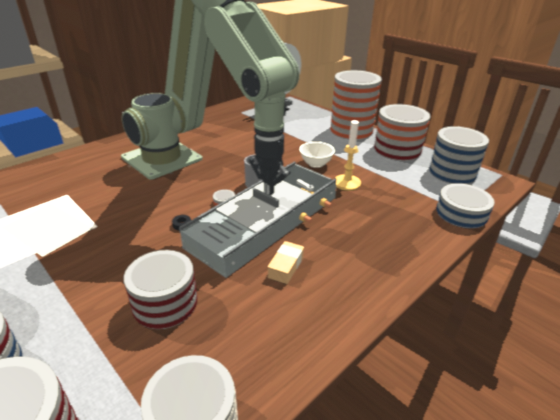

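View pics/w2.png

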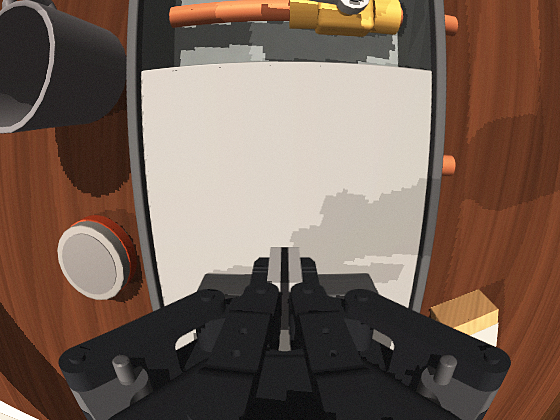

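The cover is about half way and the first valve shows at wrist (350,10). I keep pushing.

>>> play_rows:
  steps:
    - [-12,0,0,0,0,0,-1]
    - [-14,0,0,0,0,0,-1]
    - [-14,0,0,0,0,0,-1]
    - [-14,0,0,0,0,0,-1]
    - [-14,0,0,0,0,0,-1]
    - [-12,0,0,0,0,0,-1]
    - [-8,0,0,0,0,0,-1]
    - [-5,0,0,0,0,0,-1]

```text
t: 7.45
tcp_pos: [0.5197, -0.0524, 0.0773]
tool_rot: [-2.108, -2.329, 0.0]
ft_force: [-1.4, 2.5, -0.6]
opening: -0.003
```

>>> play_rows:
  steps:
    - [-3,0,0,0,0,0,-1]
    - [-3,0,0,0,0,0,-1]
    - [-3,0,0,0,0,0,-1]

```text
t: 7.75
tcp_pos: [0.5205, -0.0603, 0.0773]
tool_rot: [-2.107, -2.33, 0.0]
ft_force: [-2.2, 2.2, -1.3]
opening: 0.004
```

```bash
python3 st.py;  python3 - <<'E'
from wr import *
o=ctrl.get_obs();p,d=optics.grab_frame('wrist');save(p,'w3.png');Q=case(wcloud(d,o))
for u in (230,330): 
  for v in range(60,240,6):
    if d[v,u]>0: print(u,v,Q[v,u].round(3))
E
```

```text
t 7.75 case xy 0.0012 -0.0829 z 0.0773 toolx yaw in case deg 89.97 tilt [ 0. -0. -1.] F [-2.2  2.2 -1.3] op 0.004 j [-0.14  0.39  1.89 -0.    0.86 -0.24]
230 60 [-0.034  0.025  0.006]
230 66 [-0.025  0.011  0.064]
230 72 [-0.024  0.008  0.065]
230 78 [-0.025  0.005  0.065]
230 84 [-0.024  0.002  0.066]
230 90 [-0.025 -0.001  0.065]
230 96 [-0.025 -0.003  0.063]
230 102 [-0.025 -0.006  0.064]
230 108 [-0.025 -0.009  0.064]
230 114 [-0.025 -0.012  0.065]
230 120 [-0.025 -0.015  0.063]
230 126 [-0.025 -0.018  0.064]
230 132 [-0.025 -0.021  0.064]
230 138 [-0.025 -0.024  0.065]
230 144 [-0.025 -0.027  0.065]
230 150 [-0.025 -0.03   0.064]
230 156 [-0.025 -0.032  0.064]
230 162 [-0.025 -0.035  0.065]
230 168 [-0.025 -0.038  0.065]
230 174 [-0.025 -0.041  0.066]
230 180 [-0.025 -0.044  0.066]
230 186 [-0.026 -0.047  0.065]
230 198 [-0.026 -0.053  0.066]
230 204 [-0.026 -0.057  0.064]
230 210 [-0.026 -0.06   0.063]
230 216 [-0.026 -0.063  0.065]
230 222 [-0.026 -0.066  0.065]
230 228 [-0.027 -0.069  0.065]
230 234 [-0.027 -0.073  0.064]
330 60 [0.031 0.024 0.005]
330 66 [0.023 0.011 0.064]

[... 153 characters left out ...]
023 -0.007  0.065]
330 108 [ 0.023 -0.009  0.065]
330 114 [ 0.023 -0.012  0.065]
330 120 [ 0.023 -0.015  0.066]
330 126 [ 0.023 -0.018  0.064]
330 132 [ 0.023 -0.021  0.064]
330 138 [ 0.023 -0.024  0.064]
330 144 [ 0.023 -0.027  0.065]
330 150 [ 0.023 -0.03   0.065]
330 156 [ 0.023 -0.033  0.064]
330 162 [ 0.023 -0.035  0.065]
330 168 [ 0.023 -0.038  0.064]
330 174 [ 0.023 -0.041  0.065]
330 180 [ 0.023 -0.044  0.065]
330 186 [ 0.023 -0.047  0.065]
330 192 [ 0.024 -0.051  0.064]
330 198 [ 0.024 -0.054  0.064]
330 204 [ 0.024 -0.056  0.066]
330 210 [ 0.024 -0.06   0.064]
330 216 [ 0.024 -0.063  0.065]
330 222 [ 0.024 -0.066  0.064]
330 228 [ 0.024 -0.069  0.065]
330 234 [ 0.024 -0.073  0.064]
```

>>> play_rows:
  steps:
    - [-2,0,0,0,0,0,-1]
    - [-2,0,0,0,0,0,-1]
    - [-2,0,0,0,0,0,-1]

```text
t: 8.1
tcp_pos: [0.5214, -0.0664, 0.0774]
tool_rot: [2.107, 2.33, 0.0]
ft_force: [-0.8, 2.6, -0.4]
opening: -0.002
```

>>> play_rows:
  steps:
    - [-1,0,0,0,0,0,-1]
    - [-1,0,0,0,0,0,-1]

```text
t: 8.3
tcp_pos: [0.5216, -0.0685, 0.0774]
tool_rot: [2.107, 2.329, 0.0]
ft_force: [-1.3, 2.1, 0.9]
opening: 0.002
```

```bash
python3 st.py;  python3 - <<'E'
from wr import *
o=ctrl.get_obs();p,d=optics.grab_frame('wrist');save(p,'w4.png');Q=case(wcloud(d,o))
for u in (230,250,330): 
  c=Q[:,u][(Q[:,u,2]>.06)&(Q[:,u,2]<.068)&(d[:,u]>0)]; print(c[:,1].max())
E
```

```text
t 8.3 case xy 0.0014 -0.0911 z 0.0774 toolx yaw in case deg 89.94 tilt [-0.  0. -1.] F [-1.3  2.1  0.9] op 0.002 j [-0.15  0.39  1.89 -0.    0.86 -0.25]
0.004552863502441334
0.004555185407483948
0.004282014517989945
```

>>> play_rows:
  steps:
    - [-1,0,0,0,0,0,-1]
    - [-1,0,0,0,0,0,-1]

```text
t: 8.55
tcp_pos: [0.5217, -0.0695, 0.0774]
tool_rot: [-2.108, -2.328, -0.002]
ft_force: [-0.3, 9.3, 0.6]
opening: 0.001
```

>>> play_rows:
  steps:
    - [-1,0,0,0,0,0,-1]
    - [-1,0,0,0,0,0,-1]

```text
t: 8.75
tcp_pos: [0.5217, -0.0696, 0.0774]
tool_rot: [-2.108, -2.324, -0.006]
ft_force: [-1.1, 16.4, 1.8]
opening: 0.002
```

The cover is at its stop: force rose to 16 N with no motion. I back off, lift and look into the bay.

>>> play_rows:
  steps:
    - [5,0,0,0,0,0,-1]
    - [15,0,0,0,0,0,-1]
    - [0,0,-30,0,0,0,-1]
    - [0,0,-40,0,0,0,-1]
    - [20,0,-40,0,0,0,-1]
    - [40,0,-20,0,0,0,-1]
    - [40,0,0,0,0,0,-1]
    - [0,0,0,0,0,0,-1]

```text
t: 9.55
tcp_pos: [0.5099, 0.0508, 0.2086]
tool_rot: [2.101, 2.333, 0.004]
ft_force: [0.9, -1.5, -0.8]
opening: -0.001
```

```bash
python3 st.py;  python3 - <<'E'
from wr import *
o=ctrl.get_obs();p,d=optics.grab_frame('wrist');save(p,'w5.png');Q=case(wcloud(d,o));np.save('Q5.npy',Q);np.save('d5.npy',d)
for q in('marked_end','plain_end','marked_handle','cover'):
  for r in nets.trace('wrist',q)[:2]:
    m=r['pixels']&(d>0);z=Q[m];print(q,round(r['confidence'],2),r['box'],np.median(z,0).round(4))
    if q!='cover':
      z=z[(z[:,2]>.048)&(z[:,2]<.062)]
      if len(z): print(len(z),np.percentile(z,[2,50,98],axis=0).round(4).tolist())
E
```

```text
t 9.55 case xy 0.0018 0.0287 z 0.2086 toolx yaw in case deg 90.21 tilt [ 0.001  0.003 -1.   ] F [ 0.9 -1.5 -0.8] op -0.001 j [ 0.08  0.24  1.74  0.    1.16 -0.03]
marked_end 0.9 [257.9, 131.9, 337.8, 170.1] [0.0016 0.0645 0.0547]
1396 [[-0.0194, 0.0527, 0.0517], [0.0016, 0.0645, 0.0547], [0.043, 0.0809, 0.057]]
marked_end 0.63 [267.1, 45.2, 331.2, 67.8] [0.0183 0.1557 0.0544]
822 [[-0.013, 0.1462, 0.05], [0.0183, 0.156, 0.0545], [0.0428, 0.1632, 0.0573]]
plain_end 0.78 [266.3, 43.5, 333.5, 69.1] [0.0193 0.1556 0.0544]
824 [[-0.0122, 0.1462, 0.0501], [0.0188, 0.156, 0.0545], [0.0436, 0.1631, 0.0573]]
marked_handle 0.83 [260.4, 133.1, 333.4, 169.0] [0.0016 0.0645 0.0547]
1374 [[-0.0194, 0.0534, 0.0524], [0.0016, 0.0645, 0.0547], [0.0429, 0.0809, 0.057]]
cover 0.93 [212.5, 218.7, 362.4, 352.5] [ 0.0021 -0.0232  0.0646]
```

View pics/w5.png

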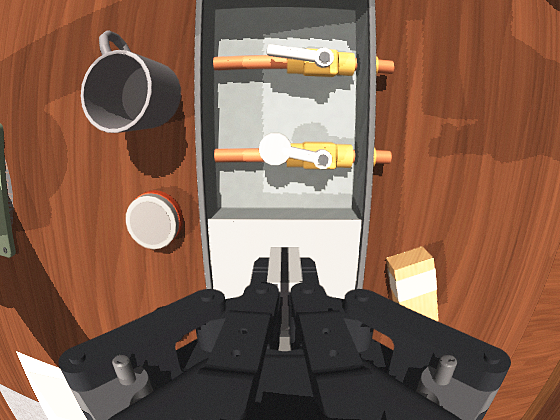

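The marked disc handle is the nearer valve: disc at (274,149), pivot (323,159), about y = 0.065 in the case. The plain bar is at (300,52), y = 0.156. The cover edge matches its stop. I lower the shut fingers between the cover edge and the disc.

>>> play_rows:
  steps:
    - [0,-5,20,0,0,0,-1]
    - [0,-4,30,0,0,0,-1]
    - [0,0,30,0,0,0,-1]
    - [0,0,30,0,0,0,-1]
    - [0,0,25,0,0,0,-1]
    - [0,0,15,0,0,0,-1]
    - [0,0,8,0,0,0,-1]
    - [0,0,8,0,0,0,-1]

```text
t: 10.6
tcp_pos: [0.5012, 0.0453, 0.0408]
tool_rot: [2.109, 2.328, -0.0]
ft_force: [0.2, 0.3, 0.1]
opening: 0.0
```

```bash
python3 st.py;  python3 - <<'E'
from wr import *
p,d=optics.grab_frame('wrist');save(p,'w6.png')
E
```

```text
t 10.6 case xy -0.0074 0.0242 z 0.0408 toolx yaw in case deg 89.87 tilt [-0.  0. -1.] F [0.2 0.3 0.1] op 0.0 j [ 0.07  0.41  1.98 -0.    0.75 -0.03]
```

View pics/w6.png

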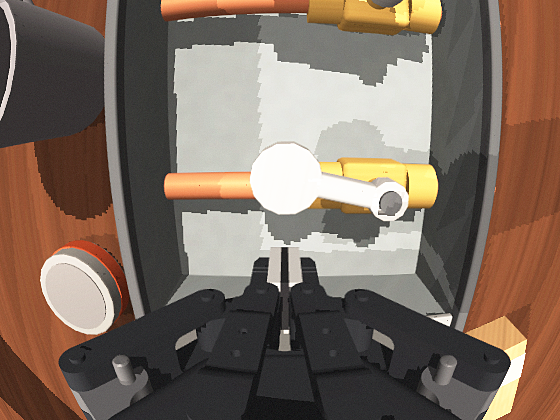

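The fingertips at (285,250) sit just behind the disc (285,178) in the free gap, with no contact force. I push gently along +y.

>>> play_rows:
  steps:
    - [6,0,-1,0,0,0,-1]
    - [6,0,0,0,0,0,-1]
    - [5,0,0,0,0,0,-1]
    - [5,0,0,0,0,0,-1]
    - [5,0,0,0,0,0,-1]
    - [5,0,0,0,0,0,-1]
    - [5,0,0,0,0,0,-1]
    - [5,0,0,0,0,0,-1]

```text
t: 11.45
tcp_pos: [0.4967, 0.0882, 0.0423]
tool_rot: [2.107, 2.33, -0.0]
ft_force: [0.1, -2.7, 0.7]
opening: -0.003
```

```bash
python3 st.py;  python3 - <<'E'
from wr import *
p,d=optics.grab_frame('wrist');save(p,'w7.png')
E
```

```text
t 11.45 case xy -0.0075 0.0673 z 0.0423 toolx yaw in case deg 89.94 tilt [-0.  0. -1.] F [ 0.1 -2.7  0.7] op -0.003 j [ 0.15  0.41  1.98 -0.    0.75  0.05]
```

View pics/w7.png

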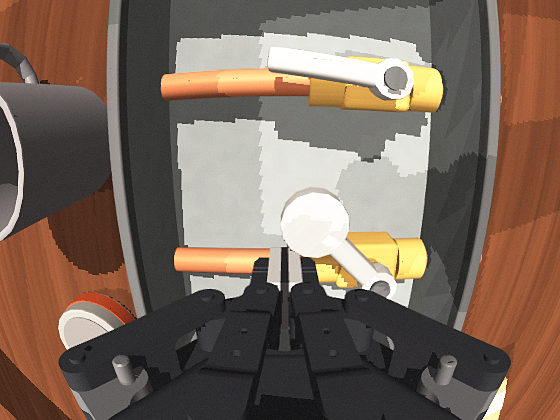

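The handle is turning, with the disc now at (315,222), the plain bar untouched at (330,70), and about 3 N. I continue.

>>> play_rows:
  steps:
    - [5,0,0,0,0,0,-1]
    - [5,0,0,0,0,0,-1]
    - [5,0,0,0,0,0,-1]
    - [5,0,0,0,0,0,-1]
    - [5,0,0,0,0,0,-1]
    - [5,0,0,0,0,0,-1]
    - [3,0,0,0,0,0,-1]

```text
t: 12.2
tcp_pos: [0.493, 0.1214, 0.0422]
tool_rot: [-2.107, -2.33, 0.001]
ft_force: [-0.8, -0.4, -0.9]
opening: 0.001
```

>>> play_rows:
  steps:
    - [0,3,0,0,0,0,-1]
    - [0,2,0,0,0,0,-1]
    - [0,2,0,0,0,0,-1]
    - [0,1,0,0,0,0,-1]

```text
t: 12.6
tcp_pos: [0.5008, 0.1219, 0.042]
tool_rot: [-2.107, -2.329, 0.001]
ft_force: [-4.0, 2.7, 0.3]
opening: -0.001
```

```bash
python3 st.py;  python3 - <<'E'
from wr import *
p,d=optics.grab_frame('wrist');save(p,'w8.png')
p,d=optics.grab_frame('scene');save(p,'s8.png')
E
```

```text
t 12.6 case xy -0.0001 0.1004 z 0.042 toolx yaw in case deg 89.93 tilt [ 0.    -0.002 -1.   ] F [-4.   2.7  0.3] op -0.001 j [0.22 0.43 1.95 0.   0.77 0.12]
```

View pics/w8.png

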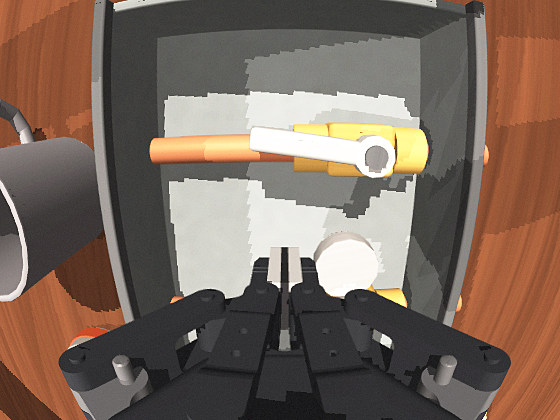

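>>> play_rows:
  steps:
    - [0,2,0,0,0,0,-1]
    - [0,1,0,0,0,0,-1]

```text
t: 12.9
tcp_pos: [0.5046, 0.1219, 0.0423]
tool_rot: [2.108, 2.329, 0.0]
ft_force: [-2.9, 1.7, -0.9]
opening: -0.004
```

>>> play_rows:
  steps:
    - [0,1,0,0,0,0,-1]
    - [0,1,0,0,0,0,-1]

```text
t: 13.1
tcp_pos: [0.5066, 0.122, 0.0423]
tool_rot: [2.108, 2.329, 0.0]
ft_force: [-3.2, 1.2, -0.6]
opening: -0.001
```

>>> play_rows:
  steps:
    - [0,1,0,0,0,0,-1]
    - [0,1,0,0,0,0,-1]

```text
t: 13.3
tcp_pos: [0.5086, 0.1223, 0.0424]
tool_rot: [2.107, 2.329, 0.0]
ft_force: [-3.1, 1.3, -0.7]
opening: -0.002
```

Still moving with ~3 N, so the stop has not been reached.

>>> play_rows:
  steps:
    - [0,1,0,0,0,0,-1]
    - [0,1,0,0,0,0,-1]

```text
t: 13.5
tcp_pos: [0.5102, 0.1225, 0.0423]
tool_rot: [-2.107, -2.33, 0.001]
ft_force: [-4.1, 1.5, 0.6]
opening: -0.0
```

>>> play_rows:
  steps:
    - [0,1,0,0,0,0,-1]
    - [0,1,0,0,0,0,-1]

```text
t: 13.7
tcp_pos: [0.5105, 0.1225, 0.0421]
tool_rot: [-2.106, -2.328, 0.005]
ft_force: [-8.0, 1.6, 2.4]
opening: -0.0
```

```bash
python3 st.py;  python3 - <<'E'
from wr import *
p,d=optics.grab_frame('wrist');save(p,'w9.png')
E
```

```text
t 13.7 case xy 0.0096 0.1 z 0.0421 toolx yaw in case deg 89.94 tilt [-0.    -0.004 -1.   ] F [-8.   1.6  2.4] op -0.0 j [0.21 0.44 1.93 0.   0.78 0.11]
```

View pics/w9.png

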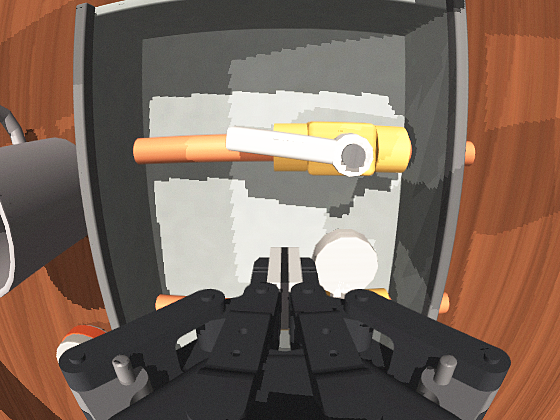

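Force rises to 8 N with no motion, and the disc (345,262) is in line with the plain pivot (353,153), so the handle is at its stop. I back off, lift and check.

>>> play_rows:
  steps:
    - [0,-6,0,0,0,0,-1]
    - [0,-10,0,0,0,0,-1]
    - [0,0,-25,0,0,0,-1]
    - [0,0,-40,0,0,0,-1]
    - [0,0,-40,0,0,0,-1]
    - [-30,5,-40,0,0,0,-1]
    - [-40,0,-20,0,0,0,-1]
    - [-20,0,0,0,0,0,-1]

```text
t: 14.55
tcp_pos: [0.5128, 0.0299, 0.2112]
tool_rot: [2.103, 2.323, 0.009]
ft_force: [0.2, -0.3, -0.3]
opening: 0.001
```

```bash
python3 st.py;  python3 - <<'E'
from wr import *
o=ctrl.get_obs();p,d=optics.grab_frame('wrist');save(p,'w10.png');Q=case(wcloud(d,o))
for q in('marked_end','plain_end','cover'):
  for r in nets.trace('wrist',q)[:1]:
    m=r['pixels']&(d>0);z=Q[m];z=z[(z[:,2]>.048)&(z[:,2]<.068)];print(q,round(r['confidence'],2),r['box'],np.percentile(z,[2,50,98],axis=0).round(4).tolist())
for n in('scene','side'):
    p,d=optics.grab_frame(n);save(p,n+'10.png');W=cloud(n,d)
    for q in('mug','bowl','candlestick','small_can','film_core','carton','can_stack'):
        for r in nets.trace(n,q)[:1]:
            w=W[r['pixels']&(d>0)]; w=w[(w[:,2]>.008)&(np.abs(w[:,2])<.25)]
            print(n,q,round(r['confidence'],2),np.percentile(w,2,axis=0).round(3),np.percentile(w,98,axis=0).round(3))
print(ctrl.get_obs()['t'])
E
```

```text
t 14.55 case xy 0.0026 0.0077 z 0.2112 toolx yaw in case deg 89.9 tilt [-0.002  0.01  -1.   ] F [ 0.2 -0.3 -0.3] op 0.001 j [ 0.04  0.23  1.74 -0.    1.16 -0.06]
marked_end 0.71 [299.8, 71.9, 336.4, 144.2] [[0.0246, 0.0537, 0.0523], [0.0366, 0.0955, 0.0546], [0.0493, 0.1157, 0.0568]]
plain_end 0.69 [265.9, 22.9, 330.3, 45.0] [[-0.0124, 0.1463, 0.0493], [0.0195, 0.1556, 0.0545], [0.0435, 0.1623, 0.057]]
cover 0.57 [209.9, 196.0, 359.4, 352.3] [[-0.0676, -0.102, 0.0632], [0.0015, -0.0335, 0.0646], [0.0717, 0.0033, 0.066]]
scene mug 0.95 [0.313 0.096 0.016] [0.387 0.169 0.087]
scene bowl 0.85 [0.333 0.315 0.015] [0.44  0.423 0.057]
scene candlestick 0.69 [0.514 0.311 0.009] [0.577 0.37  0.21 ]
scene small_can 0.68 [ 0.34  -0.04   0.015] [0.383 0.022 0.031]
scene film_core 0.67 [ 0.35  -0.184  0.009] [ 0.394 -0.136  0.022]
scene carton 0.56 [ 0.655 -0.121  0.01 ] [ 0.724 -0.02   0.039]
scene can_stack 0.56 [ 0.533 -0.405  0.012] [ 0.656 -0.282  0.098]
side mug 0.82 [0.316 0.095 0.01 ] [0.386 0.169 0.087]
side bowl 0.64 [0.338 0.313 0.014] [0.435 0.423 0.057]
side candlestick 0.62 [0.511 0.322 0.011] [0.57  0.374 0.069]
side small_can 0.68 [ 0.336 -0.04   0.01 ] [0.393 0.014 0.03 ]
side film_core 0.58 [ 0.351 -0.185  0.008] [ 0.397 -0.139  0.021]
side carton 0.66 [ 0.646 -0.122  0.01 ] [ 0.721 -0.025  0.039]
side can_stack 0.79 [ 0.525 -0.407  0.013] [ 0.646 -0.284  0.098]
15.55
```

View pics/w10.png

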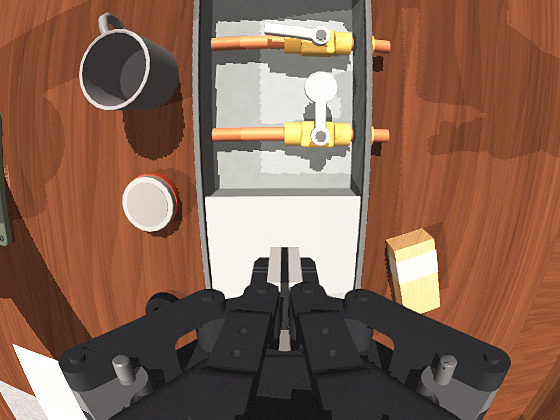

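View pics/scene10.png

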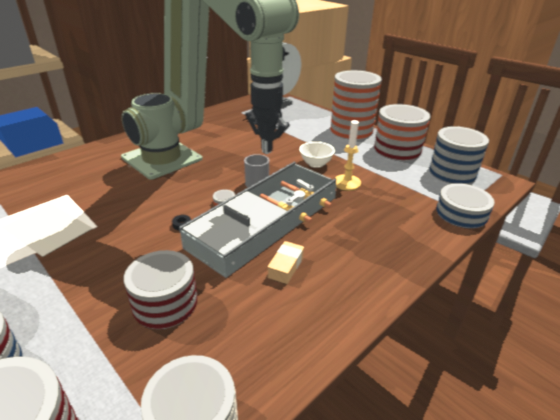

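The wrist view shows the marked handle across its pipe, disc (320,87) straight above pivot (320,134). The plain bar is unchanged, the cover edge is at its stop, and nothing on the table has moved. The arm is clear, so I hand in.

```bash
python3 -c "
from cell import job
print(job.hand_in())"
```

```text
the job is handed in; nothing more can be done
None
```

The cover is pushed all the way aside and the marked valve is shut. I handed the job in at about 15.6 s of the 43 s allowed; handing in reports no verdict.

- **Cover:** I pushed it by its ridge with shut fingertips until it stopped. The force rose from about 3 N to 16 N with no further motion. Its edge was last measured about 3 mm into the bay, which matches the stop.
- **Marked handle:** This was the valve nearer the deck. I pushed the disc round until it stopped at about 8 N. The last wrist picture shows the disc in line with its pivot along the case's +y, across its pipe.
- **Plain handle:** Its measured position is unchanged to within about 1 mm.
- **Loose things:** Repeat measurements of the mug, bowl, small can, carton and can stack agree within a few millimetres. The film core's first scene-camera outline was too large, but the side camera agrees within 1 mm. The candlestick's first outline was bad (missed by one camera, smeared in the other), so I judged it by the pictures, where it stands upright in the same place.
- **Arm:** It ended raised clear of everything, with the tool about 0.21 m above the table and wrist force near zero.

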